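# Press out the twisted brass strap on the surface plate

## Task

Take the two slotted brass straps from the sloping stand and lay both on the granite surface plate, side by side and not dropped from a height. Then press with the fingertips on the prong corners to find the one that rocks, pushing its raised corner right down to the plate, and put that strap flat in the steel scrap tray. Leave the sound strap lying flat on the granite and do not disturb the other things on the bench.

Things in the scene. Friction and masses are not known exactly. Their poses are not given: they have to be found in the camera images.
- stand: fixed wooden stand, base 130 x 280 mm, origin under its centre. Its slope rises along its +x at 30 degrees. Two places, 75 mm either way along y; the underside of a strap's middle is 110 mm above the bench. Each has two 14 mm rails 44 mm either side of the strap's middle, with 10 mm stops at its lower edge; between the rails the strap is free all round. Stand and tray may swap sides of the plate
- plate_top (a point): centre of the top face of the fixed granite surface plate, 260 (x) x 190 (y) mm, top 40 mm above the bench. A steel weight stands on it near its +x +y corner; the rest is free.
- tray: fixed steel scrap tray, 160 (x) x 190 (y) mm outside, walls 4 mm thick and 30 mm high, floor 4 mm thick; origin at the centre of its underside
- strap_a_centre (a point): centre, half-way through the thickness, of one of two brass straps, 120 (x) x 44 (y) x 8 (z) mm, about 0.32 kg. The +x end is forked: an open slot 18 mm wide, 36 mm long leaves two prongs 13 mm wide. At the start it lies on the stand's slope, its x along the stand's y, its y down the slope. One strap is flat, the other twisted 5 degrees each way at its ends; its middle is gripped alike
- strap_b_centre (a point): the same point of the other brass strap, described above
- strap_a_corner (a point): underside of this strap's +x +y corner, at a prong's tip, 60, 22 mm along x, y from the centre. On a flat surface the flat strap's is at the surface, the twisted one's rests about 7 mm up, the strap leaning about 4 degrees; a light press on that prong (under 2 N) brings it down to the surface while the opposite corner lifts, and it rocks back when let go
- strap_b_corner (a point): underside of this strap's +x +y corner, at a prong's tip, 60, 22 mm along x, y from the centre. On a flat surface the flat strap's is at the surface, the twisted one's rests about 7 mm up, the strap leaning about 4 degrees; a light press on that prong (under 2 N) brings it down to the surface while the opposite corner lifts, and it rocks back when let go
- strap_a: the first strap as a whole; origin at the middle of its underside, 4 mm below its centre, same axes
- strap_b: the second strap as a whole; origin at the middle of its underside, 4 mm below its centre, same axes
- weight: loose steel cylinder, 34 mm across, 40 mm high, on the plate; leave alone; origin at the centre of its underside
- tin: loose open aluminium tin, 72 mm across, 85 mm high, beyond the plate; leave alone; origin under its centre
- jar: loose closed glass jar, 60 mm across, 75 mm high, beyond the plate; leave alone; origin under its centre
- hammer: loose hammer lying beyond the stand or tray; leave alone
- pot: loose white plastic can, 70 mm across, 80 mm high; leave alone; origin under its centre
Things that resemble listed ones, but are neither listed nor needed, are in the scene too. What is shaped like the strap_a but turquoise is not meant.

How it is judged:
On the way, in this order (a step that is already met when the one before it is completed fails the run):
1. both straps lie on the surface plate, let go and at rest (x of strap_a_centre in the frame of plate_top between -0.115 and 0.115 m and y of strap_a_centre in the frame of plate_top between -0.08 and 0.08 m and z of strap_a_centre in the frame of plate_top between 0 and 0.012 m and x of strap_b_centre in the frame of plate_top between -0.115 and 0.115 m and y of strap_b_centre in the frame of plate_top between -0.08 and 0.08 m and z of strap_b_centre in the frame of plate_top between 0 and 0.012 m and linear speed of each of strap_a, strap_b below 0.02 m/s and contact force between the fingers and strap_a below 0.1 N and contact force between the fingers and strap_b below 0.1 N and angle between strap_a's own z axis and vertical below 0.16 rad and angle between strap_b's own z axis and vertical below 0.06 rad), for 0.2 s.
2. the fingers press the rocking strap's raised corner down to the plate (x of strap_a_centre in the frame of plate_top between -0.115 and 0.115 m and y of strap_a_centre in the frame of plate_top between -0.08 and 0.08 m and z of strap_a_centre in the frame of plate_top between 0 and 0.012 m and contact force between the fingers and strap_a above 0.5 N and z of strap_a_corner in the frame of plate_top below 0.002 m), for 0.1 s.
At the end, for the whole second after the job is handed in: the twisted strap lies in the scrap tray (centre within its walls, under 18 mm up, leaning under 0.2 rad); the sound strap lies flat on the plate (centre within 115 mm in x, 80 mm in y of its middle, under 12 mm above it, leaning under 0.05 rad); both released and at rest (x of strap_b_centre in the frame of plate_top between -0.115 and 0.115 m and y of strap_b_centre in the frame of plate_top between -0.08 and 0.08 m and z of strap_b_centre in the frame of plate_top between 0 and 0.012 m and linear speed of each of strap_b, strap_a below 0.02 m/s and contact force between the fingers and strap_b below 0.1 N and angle between strap_b's own z axis and vertical below 0.05 rad and contact force between the fingers and strap_a below 0.1 N and x of strap_a_centre in the frame of tray between -0.07 and 0.07 m and y of strap_a_centre in the frame of tray between -0.085 and 0.085 m and z of strap_a_centre in the frame of tray below 0.018 m and angle between strap_a's own z axis and vertical below 0.2 rad); the robot touches nothing.
It fails at once if a strap is dropped from more than about 30 mm (falls faster than 0.8 m/s, not held) ((linear speed of strap_a above 0.8 m/s and contact force between the fingers and strap_a below 0.05 N) or (linear speed of strap_b above 0.8 m/s and contact force between the fingers and strap_b below 0.05 N)).
It fails at once if one of the other loose things on the bench is moved by more than 30 mm (distance of any of weight, tin, jar, hammer, pot from where it was at the start of the episode above 0.03 m).
It also fails if it takes over 72 s, if anything falls off the work surface, if the arm or the gripper's body presses on something with over 40 N, if the wrist force passes 120 N, or if a joint passes its speed limit or range.

## Robot

A 6-joint arm with a two-finger parallel gripper is mounted at the origin on the work surface. World frame = base frame: x ahead of the robot, y to its left, z up, the work surface at z = 0. Lengths are in m, angles in rad, forces in N, time in s.
With the tool pointing down it reaches from about 0.425 to 1.125 m from the base axis. Payload 14.9 kg.
Tool frame: the origin (TCP) lies between the finger pads; the fingertips stand 19 mm ahead of it and the grasp point (between the pads) is the TCP; z points along the fingers, y is the line along which they close (so a half turn about z gives the same grasp; the last joint's range is limited). The gripper opens to 91 mm and grips with 3 to 60 N. Pads are 32 mm wide; open, the fingers measure 118 mm over their backs; the gripper's body (76 mm by 178 mm) begins 60 mm behind the grasp point.
Start: joints at [-1.299, 0.379, 1.734, -0, 1.028, -0.033], TCP at [0.21, -0.668, 0.233] pointing down, gripper open.
Joint ranges: [-2.77, 2.77], [-0.74, 2.19], [0, 2.66], [-1.06, 4.2], [0.31, 2.87], [-3.08, 3.08]. Speed limits (rad/s): [1.89, 1.89, 2.39, 3.14, 3.14, 3.14].

## Interface

Orientations are given as a unit quaternion [x, y, z, w].
In Python, from rig import env gives the robot as it stands. The module is installed in compiled form; this text tells all that it offers.
- The arm moves only by the shell command python3 -m crank 'ROWS' [OPENING] [FORCE]. ROWS is JSON, one flat list of numbers, 6 for each row, row after row: the shift along the tool's x, y, z in mm, then the turn, a rotation vector about the tool's x, y, z in degrees. In form: [dx, dy, dz, wx, wy, wz, dx, dy, dz, wx, wy, wz, ...]. A call has 1 to 12 rows; each row shifts and turns the commanded pose from where the row before left it, along the tool's axes as they then stand; what a row does not reach is not made up. A row lasts 1/12 s, in which the tool goes at most 41.7 mm and 7.16 degrees, less where a joint would pass 70% of its speed; a pose out of reach is approached as far as the arm can. A call is refused whole if a number of a shift passes 41.7 or a number of a turn 7.16, either way. A call with a gripper value outside its range is refused whole. OPENING is the closure in counts, from 0 (fully open) to 255 (shut), set as the call begins (- or left out, the last holds). The fingers move at their own pace and stop on an object; FORCE is the grip in N (left out, the last holds). Time passes only in rows, so rows that do not move let the fingers close. It gives the time, the measured TCP pose, the force, the opening and the grip force at its end, in the units of the state.
- env.get_state(): the state, without advancing time (a new reading comes with each control period).
- env.snapshot(name): name is "scene" or "side" or "wrist"; returns (picture, depth): 480x640x3 uint8, blue, green, red; 480x640 float32, m along the optical axis (not along the pixel's ray), 0 where there is no reading.
- env.camera_params(name): a dict with "fx", "fy", "cx", "cy" (pixels), "world_from_camera" (4x4, takes a point from camera to world coordinates). Camera axes: x right, y down, z forward; pixel columns grow to the right and rows downward; lengths in m; the calibration is good to about 2 mm. A picture is of the moment at which its call begins: read the wrist's pose just before it. camera_params takes no time and is no camera call; for the wrist camera it gives the pose at the moment of the call.
- env.finish_job(): hands the job in; it is judged then, once.
The state is a dict: "time": time; "joint_positions": joint angles; "qd": joint speeds; "joint_efforts": joint torques, N m; "ee_pos": TCP position; "tcp_rot": TCP orientation; "ft_force": force on the tool from outside, world axes, zero at the start; "wrist_torque": the same for the moment, N m; "finger_gap": opening from 0.0 (shut) to 1.0 (fully open); "grip_force": force on a finger pad.
Only numpy, scipy, OpenCV 4.12 (cv2) and the standard library are available. Lean on these libraries where they do the work, as an engineer would, in place of code of your own. Each camera call takes 0.05 s, during which the arm holds its last target. There are 200 camera calls.

## Working session

There is one attempt and no reset: what is moved stays moved. The work goes in short steps, Python scripts to look and compute and a shell command to move; the robot and the scene stay as the last step left them, time stands still between calls to the robot, and variables do not carry over. Pictures are saved under pics/ and viewed, at most 10 in all, crops included, and the job is handed in when it is done.

```bash
mkdir -p pics; cat > h.py <<'E'
import numpy as np, cv2
from rig import env
from scipy.spatial.transform import Rotation as R
def snap(n):
    P=env.camera_params(n); im,d=env.snapshot(n)
    v,u=np.mgrid[:480,:640]
    X=np.stack([(u-P['cx'])/P['fx']*d,(v-P['cy'])/P['fy']*d,d],-1)
    T=np.array(P['world_from_camera'])
    W=X@T[:3,:3].T+T[:3,3]; W[d==0]=np.nan
    return im,d,W
E
python3 - <<'E'
from h import *
for n in ['scene','side']:
    im,d,W=snap(n); cv2.imwrite(f'pics/{n}0.png',im); np.save(f'{n}0.npy',W)
    print(env.camera_params(n)['world_from_camera'])
print(env.get_state())
E
```

```text
[[-0.05192045  0.62209142 -0.78122118  1.33874961]
 [ 0.99859741  0.04046233 -0.03414699  0.14036623]
 [ 0.01036748 -0.78189837 -0.6233197   0.73971102]
 [ 0.          0.          0.          1.        ]]
[[-0.99976848  0.00372278  0.02119275  0.51834251]
 [-0.01647273  0.50124116 -0.86515083  1.29180857]
 [-0.01384345 -0.86529963 -0.50106378  0.81393598]
 [ 0.          0.          0.          1.        ]]
{'time': 0.1, 'joint_positions': array([-1.29930094e+00,  3.79384975e-01,  1.73471216e+00,  2.82357110e-05,
        1.02853774e+00, -3.33031747e-02]), 'qd': array([-0.00053187, -0.00203961, -0.00207327,  0.00059492,  0.0013498 ,
        0.00045298]), 'joint_efforts': array([ 1.45535967e-03, -7.65029526e+01, -4.35289800e+01,  6.52096700e-02,
        3.98095732e-02, -1.75205361e-05]), 'ee_pos': array([ 0.20997679, -0.66740476,  0.23233873]), 'tcp_rot': array([ 9.88410661e-01,  1.51802809e-01, -4.99122632e-05, -5.18853795e-04]), 'ft_force': array([-0.39979864, -0.93684663, -0.26015959]), 'wrist_torque': array([-0.03578691,  0.03532193,  0.00480586]), 'grip_force': 0.0, 'finger_gap': 1.0001334931511112}
```

View pics/scene0.png

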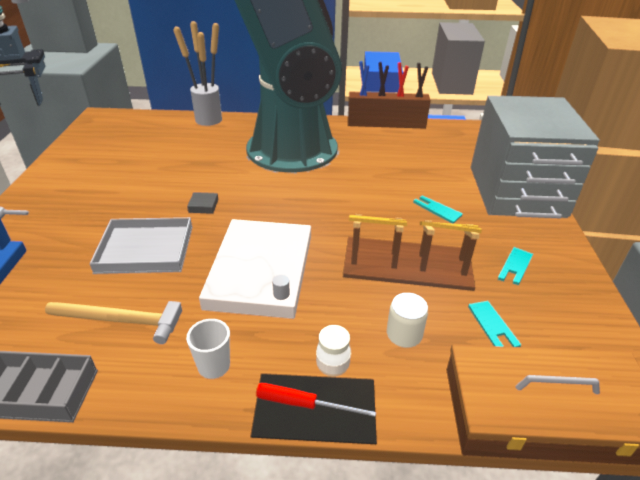

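View pics/side0.png

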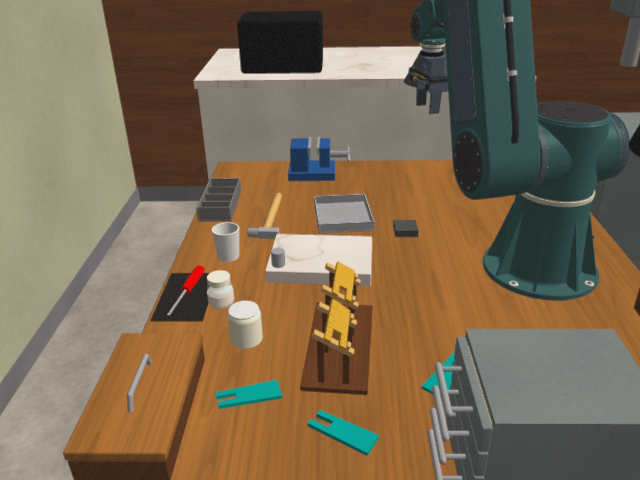

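The candidates are the brass straps at scene (377,220) and (452,228), which are side (343,282) and (337,322), and the turquoise forks at scene (437,208), (516,265) and (493,323). The brass ones on the stand are the ones meant. The tray is at scene (145,245), the plate at (260,265) and the weight at (281,287).

```bash
cat > m.py <<'E'
from h import *
for n in ['scene','side']:
    im=cv2.imread(f'pics/{n}0.png'); W=np.load(f'{n}0.npy'); hsv=cv2.cvtColor(im,cv2.COLOR_BGR2HSV)
    z=W[...,2]
    m=((hsv[...,0]>19)&(hsv[...,0]<30)&(hsv[...,1]>150)&(z>.08)&(z<.16)).astype(np.uint8)
    c,l,s,ce=cv2.connectedComponentsWithStats(m)
    for i in range(1,c):
        if s[i,4]<80: continue
        p=W[l==i]; q=p-p.mean(0); e,V=np.linalg.eigh(np.cov(q.T)); 
        print(n,'brass',ce[i].round(),s[i,4],'mean',p.mean(0).round(4),'n',V[:,0].round(3),'long',V[:,2].round(3),'ext',[np.ptp(np.percentile(q@V[:,k],[1,99])).round(3) for k in range(3)])
    # plate top
    reg=(W[...,0]>.4)&(W[...,0]<.95)&(abs(W[...,1])<.6)
    for nm,lo,hi in [('plate',.035,.044),('traywall',.024,.033),('weight',.074,.086),('stand base',.008,.03)]:
        mm=(reg&(z>lo)&(z<hi)).astype(np.uint8)
        c,l,s,ce=cv2.connectedComponentsWithStats(mm)
        for i in np.argsort(-s[1:,4])[:5]+1:
            if s[i,4]<60: continue
            p=W[l==i]; r=cv2.minAreaRect(p[:,:2].astype(np.float32)*1000)
            print(n,nm,ce[i].round(),s[i,4],'rect',np.round(r[0]),np.round(r[1]),round(r[2],1),'z',p[:,2].mean().round(4))
im=cv2.imread('pics/side0.png')[240:400,280:400]; cv2.imwrite('pics/crop1.png',cv2.resize(im,None,fx=3.7,fy=3.7,interpolation=2))
E
python3 m.py
```

```text
scene brass [378. 219.] 212 mean [0.5097 0.2326 0.1223] n [-0.454  0.05   0.889] long [-0.15  -0.988 -0.021] ext [np.float64(0.006), np.float64(0.046), np.float64(0.115)]
scene brass [460. 226.] 187 mean [0.5258 0.3991 0.1243] n [ 0.432 -0.07  -0.899] long [-0.099  0.987 -0.124] ext [np.float64(0.006), np.float64(0.047), np.float64(0.093)]
scene plate [257. 263.] 6955 rect [556. -17.] [190. 266.] 86.5 z 0.0406
scene plate [ 41. 379.] 1107 rect [ 880. -349.] [102. 162.] 0.3 z 0.0393
scene plate [568. 448.] 296 rect [949. 503.] [138.   3.] 89.7 z 0.0394
scene plate [471. 421.] 270 rect [881. 355.] [168.  57.] 21.7 z 0.0395
scene plate [332. 360.] 118 rect [804. 148.] [31. 60.] 1.7 z 0.0393
scene traywall [127. 312.] 957 rect [ 695. -282.] [259.  88.] 76.1 z 0.026
scene traywall [139. 243.] 741 rect [ 497. -293.] [165. 192.] 4.8 z 0.0285
scene traywall [285. 393.] 672 rect [871.  71.] [100.  24.] 81.9 z 0.0283
scene traywall [531. 444.] 566 rect [939. 454.] [273. 101.] 65.8 z 0.0282
scene traywall [ 55. 400.] 370 rect [ 907. -300.] [ 76. 148.] 41.6 z 0.0284
scene weight [409. 306.] 769 
[... 1701 characters left out ...]
245. 336.] 120 rect [708. 305.] [69. 34.] 11.8 z 0.0287
side weight [243. 310.] 468 rect [712. 285.] [62. 67.] 26.4 z 0.0787
side weight [225. 230.] 201 rect [805. -63.] [77. 70.] 83.5 z 0.0799
side weight [219. 277.] 93 rect [784. 152.] [49. 45.] 74.6 z 0.0751
side weight [277. 252.] 92 rect [660.  42.] [32. 40.] 4.7 z 0.078
side stand base [340. 357.] 3276 rect [512. 311.] [287. 130.] 85.0 z 0.0116
side stand base [343. 213.] 797 rect [ 497. -291.] [160. 208.] 5.5 z 0.0193
side stand base [339. 431.] 757 rect [512. 548.] [ 46. 112.] 59.4 z 0.01
side stand base [247. 395.] 611 rect [685. 460.] [120.  46.] 17.1 z 0.01
side stand base [268. 220.] 556 rect [ 717. -282.] [271.  89.] 87.0 z 0.02
```

View pics/crop1.png

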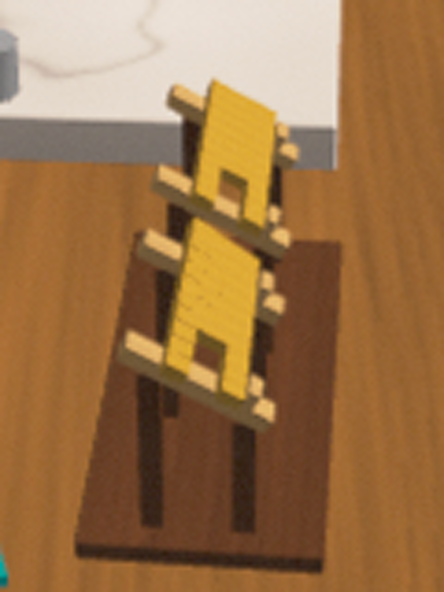

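The brass straps sit with their forks toward world +y, at the expected heights: the tops are at about 0.117 m and the nominal is 0.117. The stand's yaw is about -5°, the plate's -3.3° and the tray's +5.3°. The first move lifts the tool and turns it in yaw.

```bash
cat >> h.py <<'E'
def Z(a): return R.from_euler('z',a,degrees=True)
STAND=(np.array([.512,.309,0]),-5.1); PLATE=(np.array([.556,-.016,.04]),-3.3); TRAY=(np.array([.497,-.292,0]),5.3)
def down(yaw,tilt=0): # tool y along local +x, z down, tilted up slope
    y,z=[Z(yaw).apply(v) for v in ([np.cos(tilt),0,np.sin(tilt)],[np.sin(tilt),0,-np.cos(tilt)])]
    return R.from_matrix(np.stack([np.cross(y,z),y,z],1))
def go(p,Rt):
    s=env.get_state(); R0=R.from_quat(s['tcp_rot']); d=np.array(p)-s['ee_pos']
    print('target',np.round(p,4),'t',s['time'],'ee',s['ee_pos'].round(4))
    print(' shift first (tool now, mm):',(R0.inv().apply(d)*1000).round(1),' turn deg:',np.degrees((R0.inv()*Rt).as_rotvec()).round(2),' shift if turned first:',(Rt.inv().apply(d)*1000).round(1))
def at(f,off): return f[0]+Z(f[1]).apply(off)
def strapgrasp(i,up): # i=+1/-1 place, up = tcp above underside along normal
    t=np.radians(30); u=at(STAND,[0,.075*i,.110]); n=Z(STAND[1]).apply([-.5,0,np.cos(t)])
    return u+up*n, down(STAND[1],t)
E
python3 -m crank '[0,0,-7,0,0,-6.74,0,0,-7,0,0,-6.74,0,0,-7,0,0,-6.74,0,0,-7,0,0,-6.74,0,0,-7,0,0,-6.74,0,0,-7,0,0,-6.74,0,0,-7,0,0,-6.74,0,0,-7,0,0,-6.74,0,0,-7,0,0,-6.74,0,0,-7,0,0,-6.74]' 0 30
python3 - <<'E'
from h import *
go([.52,-.3,.32],down(-5.1)); p,r=strapgrasp(-1,.12); go(p,r)
E
```

```text
time: 0.93
ee_pos: [0.21, -0.6675, 0.3029]
tcp_rot: [0.736, 0.677, 0.0, -0.0]
ft_force: [0.4, -0.1, -0.1]
finger_gap: 1.001
grip_force: 0.0
target [ 0.52 -0.3   0.32] t 0.9333 ee [ 0.21   -0.6675  0.3029]
 shift first (tool now, mm): [392.2 278.1 -16.9]  turn deg: [-0.01 -0.04  0.3 ]  shift if turned first: [393.6 276.1 -17.1]
target [0.4456 0.2396 0.2139] t 0.9333 ee [ 0.21   -0.6675  0.3029]
 shift first (tool now, mm): [923.7 158.8  89.5]  turn deg: [-30.01  -0.11   0.28]  shift if turned first: [924.5  88.9 154. ]
```

```bash
python3 -m crank '[32.7,23.2,-1.4,0,0,0,32.7,23.2,-1.4,0,0,0,32.7,23.2,-1.4,0,0,0,32.7,23.2,-1.4,0,0,0,32.7,23.2,-1.4,0,0,0,32.7,23.2,-1.4,0,0,0,32.7,23.2,-1.4,0,0,0,32.7,23.2,-1.4,0,0,0,32.7,23.2,-1.4,0,0,0,32.7,23.2,-1.4,0,0,0,32.7,23.2,-1.4,0,0,0,32.7,23.2,-1.4,0,0,0]'
python3 - <<'E'
from h import *
p,r=strapgrasp(-1,.14); p[2]+=.05; go(p,r)
E
```

```text
time: 1.93
ee_pos: [0.5233, -0.3, 0.3197]
tcp_rot: [0.738, 0.675, -0.0, -0.0]
ft_force: [0.0, -0.7, -0.1]
finger_gap: 1.0
grip_force: 0.0
target [0.4356 0.2405 0.2812] t 1.9333 ee [ 0.5233 -0.3     0.3197]
 shift first (tool now, mm): [ 530.5 -135.7   38.5]  turn deg: [-30.01   0.    -0.04]  shift if turned first: [ 530.6 -136.5  -34.4]
```

```bash
python3 -m crank '[38,0,0,-6,0,0,38,0,0,-6,0,0,38,0,0,-6,0,0,38,0,0,-6,0,0,38,0,0,-6,0,0,34,-13.6,-3.4,0,0,0,34,-13.6,-3.4,0,0,0,34,-13.6,-3.4,0,0,0,34,-13.6,-3.4,0,0,0,34,-13.6,-3.4,0,0,0,34,-13.6,-3.4,0,0,0,34,-13.6,-3.4,0,0,0]'
python3 -m crank '[34,-13.6,-3.4,0,0,0,34,-13.6,-3.4,0,0,0,34,-13.6,-3.4,0,0,0]'
python3 - <<'E'
from h import *
p,r=strapgrasp(-1,.07);go(p,r)
p,r=strapgrasp(-1,.021);go(p,r)
im,d,W=snap('wrist'); cv2.imwrite('pics/w1.png',im); np.save('w1.npy',W)
E
```

```text
time: 2.93
ee_pos: [0.4659, 0.1343, 0.2928]
tcp_rot: [0.713, 0.651, 0.175, 0.191]
ft_force: [0.3, -0.7, -0.1]
finger_gap: 1.0
grip_force: 0.0
time: 3.18
ee_pos: [0.4347, 0.2397, 0.2812]
tcp_rot: [0.713, 0.652, 0.175, 0.191]
ft_force: [1.7, -0.5, 0.3]
finger_gap: 1.002
grip_force: 0.0
target [0.4705 0.2374 0.1706] t 3.1833 ee [0.4347 0.2397 0.2812]
 shift first (tool now, mm): [  0.9 -24.3 113.7]  turn deg: [ 0.06 -0.   -0.03]  shift if turned first: [  0.9 -24.2 113.7]
target [0.4949 0.2352 0.1282] t 3.1833 ee [0.4347 0.2397 0.2812]
 shift first (tool now, mm): [  0.9 -24.4 162.7]  turn deg: [ 0.06 -0.   -0.03]  shift if turned first: [  0.9 -24.2 162.7]
```

View pics/w1.png

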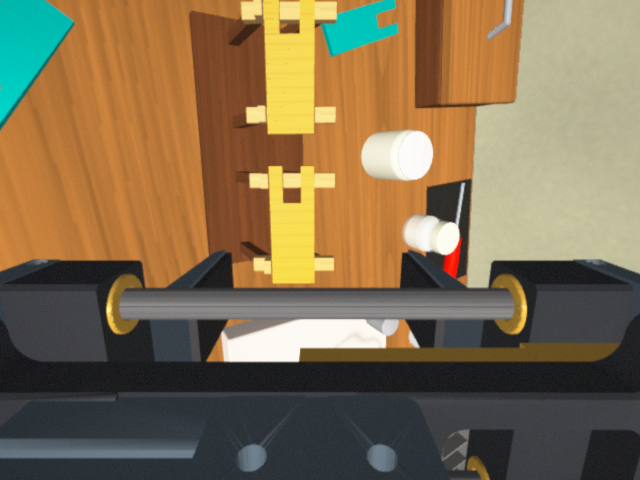

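The wrist view shows both straps with their forks up in the image, strap 1 at (292,224) and strap 2 at (290,80). I'll measure both in the slope's own plane.

```bash
python3 - <<'E'
from h import *
im=cv2.imread('pics/w1.png'); W=np.load('w1.npy'); hsv=cv2.cvtColor(im,cv2.COLOR_BGR2HSV)
m=((hsv[...,0]>21)&(hsv[...,0]<32)&(hsv[...,1]>170)&(W[...,2]>.07)&(W[...,2]<.17)).astype(np.uint8)
c,l,s,ce=cv2.connectedComponentsWithStats(m)
Rs=down(-5.1,np.radians(30))
for i in range(1,c):
    if s[i,4]<1000: continue
    p=W[l==i]; q=Rs.inv().apply(p); 
    r=cv2.minAreaRect((q[:,:2]*1000).astype(np.float32))
    cc=Rs.apply([r[0][0]/1000,r[0][1]/1000,np.median(q[:,2])])
    A=np.c_[q[:,:2]-q[:,:2].mean(0),np.ones(len(q))]; sol,*_=np.linalg.lstsq(A,q[:,2],rcond=None)
    x=(q[:,0]*1000-r[0][0])/60; y=(q[:,1]*1000-r[0][1])/22
    B=np.c_[x,y,x*y,np.ones(len(q))]; tw=np.linalg.lstsq(B,q[:,2]*1000,rcond=None)[0]
    print(ce[i].round(),'topcentre',cc.round(4),np.round(r[1]),round(r[2],1),'slope',np.degrees(sol[:2]).round(2),'twist',tw.round(2))
for i in (-1,1):
    p,_=strapgrasp(i,.008); print('nominal top',p.round(4))
E
```

```text
[295. 255.] topcentre [0.4977 0.2117 0.1177] [80. 43.] 0.1 slope [-0.03 -0.03] twist [-7.0000e-02  2.0000e-02  1.3000e-01  1.3654e+02]
nominal top [0.5013 0.2347 0.1169]
nominal top [0.5147 0.3841 0.1169]
```

```bash
python3 -m crank '[0,-12.5,20,0,0,0,0,-12.5,25,0,0,0,0,0,30,0,0,0,0,0,30,0,0,0,0,0,30,0,0,0,0,0,12,0,0,0,0,0,9,0,0,0,0,0,6.5,0,0,0,0,0,0,0,0,0]'
python3 - <<'E'
from h import *
p,r=strapgrasp(-1,.021);go(p,r); print(env.get_state()['ft_force'])
im,d,W=snap('side');cv2.imwrite('pics/s2.png',cv2.resize(im[200:400,240:440],None,fx=3,fy=3,interpolation=2))
E
```

```text
time: 3.98
ee_pos: [0.4949, 0.2322, 0.1265]
tcp_rot: [0.713, 0.652, 0.174, 0.191]
ft_force: [-0.5, 0.1, -0.2]
finger_gap: 1.002
grip_force: 0.0
target [0.4949 0.2352 0.1282] t 3.9833 ee [0.4949 0.2322 0.1265]
 shift first (tool now, mm): [ 3.   0.5 -1.6]  turn deg: [-0.1   0.1  -0.02]  shift if turned first: [ 3.   0.5 -1.6]
[-0.52177627  0.06906979 -0.19742624]
```

View pics/s2.png

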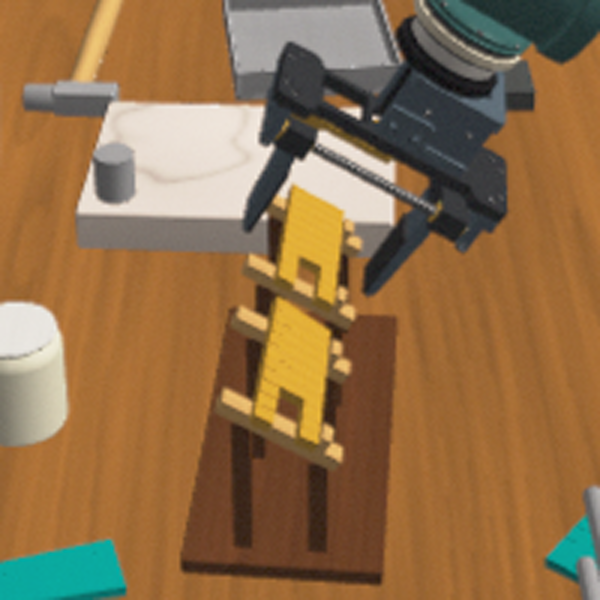

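The fingers straddle strap 1 about its middle. I'll back off 1.5 mm and close.

```bash
python3 -m crank '[2,0,-1.5,0,0,0,0,0,0,0,0,0]'; python3 -m crank '[0,0,0,0,0,0,0,0,0,0,0,0,0,0,0,0,0,0,0,0,0,0,0,0,0,0,0,0,0,0,0,0,0,0,0,0]' 255 30
```

```text
time: 4.2
ee_pos: [0.4945, 0.2352, 0.13]
tcp_rot: [0.713, 0.652, 0.175, 0.191]
ft_force: [0.9, -0.2, 0.4]
finger_gap: 1.002
grip_force: 0.0
time: 4.7
ee_pos: [0.4945, 0.2348, 0.1293]
tcp_rot: [0.713, 0.652, 0.175, 0.191]
ft_force: [0.6, -0.5, 0.5]
finger_gap: 0.589
grip_force: 0.0
```

```bash
python3 -m crank '[0,0,0,0,0,0,0,0,0,0,0,0,0,0,0,0,0,0,0,0,0,0,0,0,0,0,0,0,0,0]'
```

```text
time: 5.12
ee_pos: [0.4945, 0.2348, 0.1292]
tcp_rot: [0.713, 0.652, 0.175, 0.191]
ft_force: [-0.1, 0.7, -0.1]
finger_gap: 0.481
grip_force: 30.0
```

```bash
python3 -m crank '[0,0,-10,0,0,0,0,0,-20,0,0,0,0,0,-30,0,0,0,0,0,-30,0,0,0,-5,0,-20,6,0,0,-15,0,0,6,0,0,-25,0,0,6,0,0,-35,0,0,6,0,0,-35,0,0,6,0,0]'
python3 - <<'E'
from h import *
go(at(PLATE,[-.078,0,.12]),down(PLATE[1])); go(at(PLATE,[-.078,0,.025]),down(PLATE[1])); print(env.get_state()['ft_force'])
E
```

```text
time: 5.87
ee_pos: [0.4332, 0.1313, 0.2201]
tcp_rot: [0.739, 0.673, 0.021, 0.027]
ft_force: [1.5, 0.0, -3.1]
finger_gap: 0.477
grip_force: 30.0
target [ 0.4781 -0.0115  0.16  ] t 5.8667 ee [0.4332 0.1313 0.2201]
 shift first (tool now, mm): [-137.6   53.8   64.8]  turn deg: [ 3.9   0.43 -2.05]  shift if turned first: [-140.    53.1   60.1]
target [ 0.4781 -0.0115  0.065 ] t 5.8667 ee [0.4332 0.1313 0.2201]
 shift first (tool now, mm): [-137.    47.4  159.5]  turn deg: [ 3.9   0.43 -2.05]  shift if turned first: [-140.    53.1  155.1]
[ 1.5366227   0.02706917 -3.07033642]
```

```bash
python3 -m crank '[0,0,0,0,0,-2,-28,10.6,8,0,0,0,-28,10.6,8,0,0,0,-28,10.6,8,0,0,0,-28,10.6,8,0,0,0,-28,10.6,8,0,0,0,0,0,0,0,0,0]'
python3 - <<'E'
from h import *
go(at(PLATE,[-.078,0,.025]),down(PLATE[1])); print(env.get_state()['ft_force'])
E
```

```text
time: 6.45
ee_pos: [0.4813, -0.0157, 0.1839]
tcp_rot: [0.729, 0.684, 0.02, 0.03]
ft_force: [-0.8, 0.8, -2.6]
finger_gap: 0.477
grip_force: 30.0
target [ 0.4781 -0.0115  0.065 ] t 6.45 ee [ 0.4813 -0.0157  0.1839]
 shift first (tool now, mm): [  5.5 -11.8 118.3]  turn deg: [ 4.05  0.74 -0.35]  shift if turned first: [  4.   -3.4 118.9]
[-0.76073105  0.848627   -2.638193  ]
```

```bash
python3 -m crank '[0,0,0,2,0.4,0,0,0,0,2,0.3,0,4,-3.4,30,0,0,0,0,0,30,0,0,0,0,0,25,0,0,0,0,0,15,0,0,0,0,0,0,0,0,0]'
python3 - <<'E'
from h import *
go(at(PLATE,[-.078,0,.025]),down(PLATE[1])); print(env.get_state()['ft_force'])
im,d,W=snap('side');cv2.imwrite('pics/s3.png',cv2.resize(im[180:340,240:440],None,fx=3.5,fy=3.5,interpolation=2))
E
```

```text
time: 7.03
ee_pos: [0.4755, -0.0078, 0.0822]
tcp_rot: [0.728, 0.685, -0.001, -0.001]
ft_force: [-0.0, -0.5, -3.2]
finger_gap: 0.476
grip_force: 30.0
target [ 0.4781 -0.0115  0.065 ] t 7.0333 ee [ 0.4755 -0.0078  0.0822]
 shift first (tool now, mm): [-3.6  2.9 17.2]  turn deg: [-0.2  0.  -0.2]  shift if turned first: [-3.6  2.8 17.2]
[-0.03370944 -0.47912834 -3.21000322]
```

View pics/s3.png

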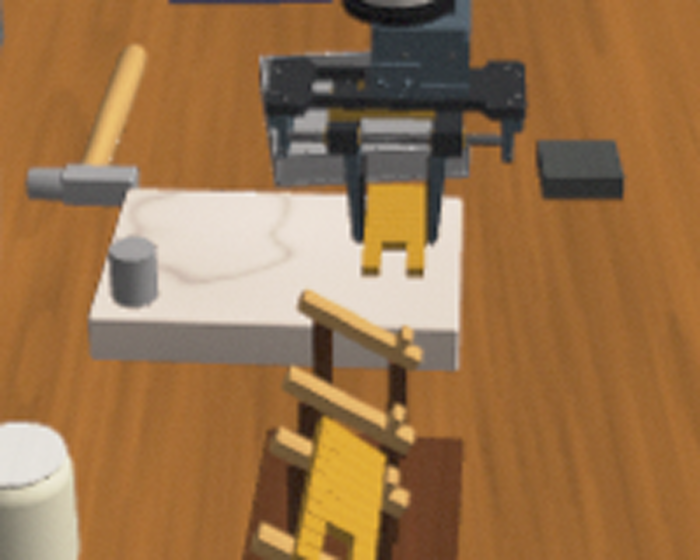

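Strap 1 is held level above the plate, which is clear. I'll lower it gently.

```bash
python3 -m crank '[-2,2,6,0,0,0,0,0,6,0,0,0,0,0,3,0,0,0,0,0,2,0,0,0,0,0,0,0,0,0]'; python3 -m crank '[0,0,1,0,0,0,0,0,1,0,0,0,0,0,0,0,0,0]'
```

```text
time: 7.5
ee_pos: [0.4796, -0.0102, 0.068]
tcp_rot: [0.728, 0.685, 0.001, 0.001]
ft_force: [0.4, -0.3, -2.4]
finger_gap: 0.48
grip_force: 30.0
time: 7.75
ee_pos: [0.4797, -0.0102, 0.0661]
tcp_rot: [0.728, 0.685, 0.001, 0.001]
ft_force: [-0.4, 0.2, -3.1]
finger_gap: 0.478
grip_force: 30.0
```

```bash
python3 -m crank '[0,0,1,0,0,0,0,0,1,0,0,0,0,0,0,0,0,0]'; python3 -m crank '[0,0,1,0,0,0,0,0,0,0,0,0]';python3 -m crank '[0,0,1,0,0,0,0,0,0,0,0,0]'
```

```text
time: 8.0
ee_pos: [0.4796, -0.0102, 0.0639]
tcp_rot: [0.728, 0.685, 0.001, 0.001]
ft_force: [-0.5, 0.5, -3.1]
finger_gap: 0.476
grip_force: 30.0
time: 8.17
ee_pos: [0.4796, -0.0102, 0.063]
tcp_rot: [0.728, 0.685, 0.001, 0.001]
ft_force: [-0.1, -0.1, -2.5]
finger_gap: 0.477
grip_force: 30.0
time: 8.33
ee_pos: [0.4797, -0.0102, 0.0621]
tcp_rot: [0.728, 0.685, 0.001, 0.001]
ft_force: [-0.3, 0.2, -1.5]
finger_gap: 0.478
grip_force: 30.0
```

```bash
python3 -m crank '[0,0,0.7,0,0,0,0,0,0,0,0,0]'; python3 -m crank '[0,0,0,0,0,0,0,0,0,0,0,0,0,0,0,0,0,0,0,0,0,0,0,0,0,0,0,0,0,0,0,0,0,0,0,0]' 0;  python3 -m crank '[0,0,-20,0,0,0,0,0,-30,0,0,0,0,0,-40,0,0,0,0,0,-40,0,0,0,0,0,-30,0,0,0,0,0,0,0,0,0]'
python3 - <<'E'
from h import *
p,r=strapgrasp(1,.14); p[2]+=.05; go(p,r)
E
```

```text
time: 8.5
ee_pos: [0.4798, -0.0102, 0.062]
tcp_rot: [0.728, 0.685, 0.0, 0.001]
ft_force: [-5.5, -0.2, 14.9]
finger_gap: 0.476
grip_force: 30.0
time: 9.0
ee_pos: [0.4797, -0.0102, 0.0613]
tcp_rot: [0.728, 0.685, 0.001, 0.001]
ft_force: [-0.5, 0.6, -0.1]
finger_gap: 0.889
grip_force: 0.0
time: 9.5
ee_pos: [0.4822, -0.0103, 0.2273]
tcp_rot: [0.728, 0.685, 0.004, 0.004]
ft_force: [2.3, -0.0, 1.2]
finger_gap: 1.004
grip_force: 0.0
target [0.4489 0.3899 0.2812] t 9.5 ee [ 0.4822 -0.0103  0.2273]
 shift first (tool now, mm): [397.4 -57.  -54.6]  turn deg: [-29.41  -0.42   1.56]  shift if turned first: [395.7 -32.5 -81.1]
```

```bash
python3 -m crank '[30,0,0,-4.9,0,0.26,30,0,0,-4.9,0,0.26,30,0,0,-4.9,0,0.26,30,0,0,-4.9,0,0.26,30,0,0,-4.9,0,0.26,30,0,0,-4.9,0,0.26,36,-5.4,-13.5,0,0,0,36,-5.4,-13.5,0,0,0,36,-5.4,-13.5,0,0,0,36,-5.4,-13.5,0,0,0,36,-5.4,-13.5,0,0,0,36,-5.4,-13.5,0,0,0]';python3 -m crank '[0,0,0,0,0,0]'
cat > det.py <<'E'
from h import *
im,d,W=snap('wrist'); cv2.imwrite('pics/wl.png',im)
hsv=cv2.cvtColor(im,cv2.COLOR_BGR2HSV)
Rs=down(-5.1,np.radians(30)); Q=W@Rs.as_matrix()
p0=Rs.inv().apply(strapgrasp(1,.008)[0])
D=Q-p0
m=(hsv[...,0]>18)&(hsv[...,0]<34)&(hsv[...,1]>165)&(abs(D[...,2])<.006)&(abs(D[...,0])<.07)&(abs(D[...,1])<.03)
q=D[m]*1000; r=cv2.minAreaRect(q[:,:2].astype(np.float32)); 
x=(q[:,0])/60; y=(q[:,1])/22
tw=np.linalg.lstsq(np.c_[x,y,x*y,np.ones(len(q))],q[:,2],rcond=None)[0]
print('offset from nominal (tool x,y mm)',r,len(q),'dz',np.median(q[:,2]),'twist',tw.round(2), 'x,y pct',np.percentile(q[:,0],[1,99]).round(1),np.percentile(q[:,1],[1,99]).round(1))
p,rr=strapgrasp(1,.021);go(p,rr)
E
python3 det.py
```

```text
time: 10.5
ee_pos: [0.4442, 0.377, 0.2787]
tcp_rot: [0.717, 0.656, 0.159, 0.174]
ft_force: [0.3, -0.3, 0.5]
finger_gap: 1.005
grip_force: 0.0
time: 10.58
ee_pos: [0.4448, 0.3809, 0.2805]
tcp_rot: [0.716, 0.657, 0.161, 0.173]
ft_force: [-0.3, -0.3, 0.7]
finger_gap: 1.003
grip_force: 0.0
offset from nominal (tool x,y mm) ((-2.7212562561035156, 0.08789443969726562), (120.74423217773438, 44.27677917480469), 0.21754388511180878) 845 dz -3.405533067100369 twist [ 0.8  -0.58  1.9  -2.96] x,y pct [-62.6  56.7] [-22.   21.9]
target [0.5082 0.3846 0.1282] t 10.6333 ee [0.4448 0.3783 0.2791]
 shift first (tool now, mm): [ 11.5 -13.5 162.9]  turn deg: [-2.73 -0.17  0.16]  shift if turned first: [ 12.  -21.2 162. ]
```

Strap 2 shows the twist, with a fitted twist term of 1.9 mm against about 0.1 for strap 1. It sits about 1.5 mm proud of nominal.

```bash
python3 -m crank '[0,0,0,-2.7,-0.2,0.1,9,-11,20,0,0,0,0,-10,25,0,0,0,0,0,28,0,0,0,0,0,28,0,0,0,0,0,20,0,0,0,0,0,12,0,0,0,0,0,9,0,0,0,0,0,0,0,0,0]'
python3 - <<'E'
from h import *
p,rr=strapgrasp(1,.0235);go(p,rr);print(env.get_state()['ft_force'])
E
```

```text
time: 11.38
ee_pos: [0.4986, 0.378, 0.1435]
tcp_rot: [0.714, 0.651, 0.172, 0.192]
ft_force: [-0.0, -0.5, 0.6]
finger_gap: 0.997
grip_force: 0.0
target [0.507  0.3847 0.1304] t 11.3833 ee [0.4986 0.378  0.1435]
 shift first (tool now, mm): [ 7.6  0.1 15.2]  turn deg: [-0.14  0.29 -0.09]  shift if turned first: [ 7.5  0.1 15.3]
[-0.04000282 -0.48142127  0.63289411]
```

```bash
python3 -m crank '[2.5,0,4,0,0,0,2.5,0,4,0,0,0,0,0,4,0,0,0,0,0,3,0,0,0,0,0,0,0,0,0]'; python3 -m crank '[0,0,0,0,0,0,0,0,0,0,0,0,0,0,0,0,0,0,0,0,0,0,0,0,0,0,0,0,0,0,0,0,0,0,0,0,0,0,0,0,0,0,0,0,0,0,0,0,0,0,0,0,0,0,0,0,0,0,0,0,0,0,0,0,0,0]' 255 30
python3 - <<'E'
from h import *
p,rr=strapgrasp(1,.0235);go(p,rr)
E
```

```text
time: 11.8
ee_pos: [0.5064, 0.3833, 0.1317]
tcp_rot: [0.714, 0.651, 0.173, 0.192]
ft_force: [-0.1, 0.7, 0.4]
finger_gap: 0.997
grip_force: 0.0
time: 12.72
ee_pos: [0.5063, 0.3833, 0.1319]
tcp_rot: [0.714, 0.651, 0.173, 0.191]
ft_force: [-1.3, 0.3, 0.5]
finger_gap: 0.473
grip_force: 30.0
target [0.507  0.3847 0.1304] t 12.7167 ee [0.5063 0.3833 0.1319]
 shift first (tool now, mm): [ 1.5 -0.3  1.6]  turn deg: [-0.07  0.19 -0.09]  shift if turned first: [ 1.5 -0.3  1.6]
```

```bash
python3 -m crank '[0,0,-10,0,0,0,0,0,-20,0,0,0,0,0,-30,0,0,0,0,0,-30,0,0,0,-10,0,-25,0,0,0,-25,0,0,5,0,0,-25,0,0,5,0,0,-25,0,0,5,0,0,-25,0,0,5,0,0,-25,0,0,5,0,0,-25,0,0,5,0,0]' - 30;python3 -m crank '[0,0,0,0,0,0]'
python3 - <<'E'
from h import *
go(at(PLATE,[.025,0,.12]),down(PLATE[1])); print(env.get_state()['ft_force'])
E
```

```text
time: 13.63
ee_pos: [0.4338, 0.2291, 0.2329]
tcp_rot: [0.738, 0.674, -0.001, -0.002]
ft_force: [0.6, 0.3, -3.8]
finger_gap: 0.477
grip_force: 29.9
time: 13.72
ee_pos: [0.4347, 0.2269, 0.2326]
tcp_rot: [0.739, 0.673, -0.002, -0.002]
ft_force: [0.1, -0.2, -3.7]
finger_gap: 0.476
grip_force: 29.9
target [ 0.581  -0.0174  0.16  ] t 13.7167 ee [0.4347 0.2269 0.2326]
 shift first (tool now, mm): [-229.5  168.9   72. ]  turn deg: [-0.32  0.07 -2.08]  shift if turned first: [-235.6  160.1   72.6]
[ 0.12802118 -0.18469875 -3.7477786 ]
```

```bash
python3 -m crank '[0,0,0,-0.3,0,-2.1,-29.4,20,4,0,0,0,-29.4,20,4,0,0,0,-29.4,20,4,0,0,0,-29.4,20,9,0,0,0,-29.4,20,9,0,0,0,-29.4,20,14,0,0,0,-29.4,20,14,0,0,0,-29.4,20,14,0,0,0,0,0,0,0,0,0]'
python3 - <<'E'
from h import *
go(at(PLATE,[.025,0,.0275]),down(PLATE[1]))
E
```

```text
time: 14.55
ee_pos: [0.5831, -0.0177, 0.1594]
tcp_rot: [0.727, 0.687, 0.0, 0.003]
ft_force: [-0.8, 2.3, -3.5]
finger_gap: 0.48
grip_force: 29.9
target [ 0.581  -0.0174  0.0675] t 14.55 ee [ 0.5831 -0.0177  0.1594]
 shift first (tool now, mm): [ 0.4 -2.5 91.9]  turn deg: [0.25 0.16 0.02]  shift if turned first: [ 0.1 -2.1 91.9]
```

```bash
python3 -m crank '[0,-2,25,0,0,0,0,0,25,0,0,0,0,0,20,0,0,0,0,0,12,0,0,0,0,0,5,0,0,0,0,0,0,0,0,0]';python3 -m crank '[0,0,1,0,0,0,0,0,1,0,0,0,0,0,0,0,0,0]';python3 -m crank '[0,0,1,0,0,0,0,0,0,0,0,0]'
```

```text
time: 15.05
ee_pos: [0.5797, -0.0139, 0.0737]
tcp_rot: [0.726, 0.687, 0.0, 0.002]
ft_force: [-0.1, 0.6, -4.6]
finger_gap: 0.474
grip_force: 29.9
time: 15.3
ee_pos: [0.5807, -0.0143, 0.0732]
tcp_rot: [0.726, 0.687, 0.001, 0.003]
ft_force: [-0.0, 0.0, -3.9]
finger_gap: 0.477
grip_force: 29.9
time: 15.47
ee_pos: [0.5804, -0.0143, 0.0717]
tcp_rot: [0.726, 0.687, 0.001, 0.003]
ft_force: [0.9, 0.2, -3.6]
finger_gap: 0.477
grip_force: 29.9
```

```bash
python3 -m crank '[0,0,1.5,0,0,0,0,0,1.5,0,0,0,0,0,0,0,0,0]';python3 -m crank '[0,0,1,0,0,0,0,0,0,0,0,0]';python3 -m crank '[0,0,1,0,0,0,0,0,0,0,0,0]'
```

```text
time: 15.72
ee_pos: [0.58, -0.0143, 0.068]
tcp_rot: [0.726, 0.687, 0.001, 0.003]
ft_force: [-0.3, 0.2, -3.6]
finger_gap: 0.474
grip_force: 29.9
time: 15.88
ee_pos: [0.5801, -0.0143, 0.0671]
tcp_rot: [0.726, 0.687, 0.001, 0.003]
ft_force: [-0.2, -0.5, -5.5]
finger_gap: 0.478
grip_force: 29.9
time: 16.05
ee_pos: [0.5801, -0.0143, 0.0661]
tcp_rot: [0.726, 0.687, 0.001, 0.003]
ft_force: [-0.1, -0.4, -4.3]
finger_gap: 0.478
grip_force: 29.9
```

```bash
python3 -m crank '[0,0,1,0,0,0,0,0,0,0,0,0]';python3 -m crank '[0,0,1,0,0,0,0,0,0,0,0,0]'
```

```text
time: 16.22
ee_pos: [0.5802, -0.0143, 0.0652]
tcp_rot: [0.726, 0.687, 0.001, 0.003]
ft_force: [0.1, 0.4, -1.7]
finger_gap: 0.476
grip_force: 30.0
time: 16.38
ee_pos: [0.5804, -0.0143, 0.0649]
tcp_rot: [0.726, 0.687, 0.001, 0.003]
ft_force: [-4.4, 0.7, 9.4]
finger_gap: 0.476
grip_force: 30.1
```

```bash
python3 -m crank '[0,0,0,0,0,0,0,0,0,0,0,0,0,0,0,0,0,0,0,0,0,0,0,0,0,0,0,0,0,0,0,0,0,0,0,0,0,0,0,0,0,0]' 0;  python3 -m crank '[0,0,-10,0,0,0,0,0,-30,0,0,0,-15,0,-40,0,0,0,-35,-10,-20,0,0,0,-35,-15,-20,0,0,0,-35,-15,-10,0,0,0,0,0,0,0,0,0]'
cat > det2.py <<'E'
from h import *
import sys
im,d,W=snap('wrist'); cv2.imwrite('pics/'+sys.argv[1],im)
hsv=cv2.cvtColor(im,cv2.COLOR_BGR2HSV)
L=(W-PLATE[0])@Z(PLATE[1]).as_matrix()
m=((hsv[...,0]>18)&(hsv[...,0]<34)&(hsv[...,1]>150)&(abs(L[...,2]-.008)<.012)&(abs(L[...,0])<.13)&(abs(L[...,1])<.1)).astype(np.uint8)
c,l,s,ce=cv2.connectedComponentsWithStats(m)
for i in range(1,c):
    if s[i,4]<200: continue
    q=L[l==i]*1000; r=cv2.minAreaRect(q[:,:2].astype(np.float32))
    a=r[2] if r[1][0]<r[1][1] else r[2]-90
    B=q[:,:2]-np.array(r[0]); B=B@Z(a).as_matrix()[:2,:2]  # along strap frame: col0 width, col1 long
    x=B[:,1]/60; y=-B[:,0]/22
    tw=np.linalg.lstsq(np.c_[x,y,x*y,np.ones(len(q))],q[:,2],rcond=None)[0]
    print(ce[i].round(),s[i,4],'plate xy',np.round(r[0],1),np.round(r[1],1),'ang',round(a,1),'z fit x,y,xy,1',tw.round(2))
s=env.get_state();print(s['time'],s['ee_pos'])
E
python3 det2.py w4.png
```

```text
time: 16.97
ee_pos: [0.5802, -0.0143, 0.0642]
tcp_rot: [0.726, 0.687, 0.001, 0.003]
ft_force: [0.4, -0.1, 0.0]
finger_gap: 0.958
grip_force: 0.0
time: 17.55
ee_pos: [0.5324, -0.1342, 0.1959]
tcp_rot: [0.727, 0.686, 0.001, 0.004]
ft_force: [0.1, 0.4, 0.6]
finger_gap: 1.001
grip_force: 0.0
[364.  91.] 6998 plate xy [23.6  1.7] [ 43.7 119.6] ang 0.0 z fit x,y,xy,1 [ 1.27  1.39  2.14 10.47]
[244.  96.] 6874 plate xy [-77.5  -1.1] [119.1  44.1] ang -0.2 z fit x,y,xy,1 [-0.05 -0.05 -0.01  8.68]
17.6 [ 0.53304895 -0.13245319  0.19481984]
```

View pics/w4.png

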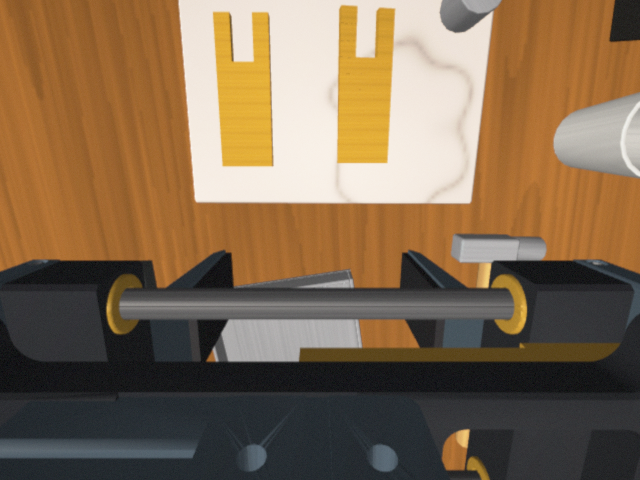

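The picture confirms both straps on the plate: the sound one at (244,96) and the twisted one at (364,91). The twisted one's +x +y corner, the left prong tip at (347,10), is about 7 mm up. Next I'll shut the fingers and go above that corner.

```bash
python3 - <<'E'
from h import *
go(at(PLATE,[.004,.056,.07]),down(PLATE[1]))
E
```

```text
target [0.5632 0.0397 0.11  ] t 17.6 ee [ 0.533  -0.1325  0.1948]
 shift first (tool now, mm): [173.9  19.4  84.4]  turn deg: [ 0.44  0.18 -0.06]  shift if turned first: [173.6  20.2  84.8]
```

```bash
python3 -m crank '[29,3.4,0,0.4,0.2,0,29,3.4,0,0,0,0,29,3.4,0,0,0,0,29,3.4,0,0,0,0,29,3.4,0,0,0,0,29,3.4,0,0,0,0,0,0,25,0,0,0,0,0,25,0,0,0,0,0,20,0,0,0,0,0,14,0,0,0,0,0,0,0,0,0]' 255 10
python3 - <<'E'
from h import *
go(at(PLATE,[.004,.056,.037]),down(PLATE[1]))
E
```

```text
time: 18.52
ee_pos: [0.5616, 0.0434, 0.1061]
tcp_rot: [0.726, 0.688, -0.002, -0.003]
ft_force: [-0.6, 0.3, -0.9]
finger_gap: 0.226
grip_force: 0.0
target [0.5632 0.0397 0.077 ] t 18.5167 ee [0.5616 0.0434 0.1061]
 shift first (tool now, mm): [-3.7  2.  29.1]  turn deg: [-0.37 -0.05  0.17]  shift if turned first: [-3.6  1.9 29.1]
```

```bash
python3 -m crank '[-3.5,2,5,-0.4,0,0,0,0,5,0,0,0,0,0,5,0,0,0,0,0,5,0,0,0,0,0,5,0,0,0,0,0,0,0,0,0]'; python3 -m crank '[0,0,1.5,0,0,0,0,0,1.5,0,0,0,0,0,0,0,0,0]';python3 -m crank '[0,0,1,0,0,0,0,0,1,0,0,0,0,0,0,0,0,0]'
```

```text
time: 19.02
ee_pos: [0.5648, 0.039, 0.083]
tcp_rot: [0.726, 0.687, 0.002, 0.001]
ft_force: [-0.8, -0.1, -0.2]
finger_gap: 0.008
grip_force: 0.0
time: 19.27
ee_pos: [0.5652, 0.039, 0.0807]
tcp_rot: [0.726, 0.687, 0.002, 0.001]
ft_force: [-0.5, 0.3, -0.0]
finger_gap: 0.006
grip_force: 0.0
time: 19.52
ee_pos: [0.5652, 0.039, 0.0787]
tcp_rot: [0.726, 0.687, 0.002, 0.001]
ft_force: [-0.1, 0.4, 0.8]
finger_gap: 0.003
grip_force: 0.0
```

```bash
python3 -m crank '[0,0,1,0,0,0,0,0,1,0,0,0,0,0,1,0,0,0,0,0,1,0,0,0,0,0,0,0,0,0]'; python3 -m crank '[0,0,1,0,0,0,0,0,1,0,0,0,0,0,0,0,0,0]';python3 -m crank '[0,0,1,0,0,0,0,0,1,0,0,0,0,0,0,0,0,0]'
```

```text
time: 19.93
ee_pos: [0.5652, 0.039, 0.0746]
tcp_rot: [0.726, 0.687, 0.002, 0.001]
ft_force: [0.7, 0.1, 0.6]
finger_gap: 0.005
grip_force: 0.0
time: 20.18
ee_pos: [0.5652, 0.039, 0.0726]
tcp_rot: [0.726, 0.687, 0.002, 0.001]
ft_force: [-0.1, -0.5, -0.8]
finger_gap: 0.001
grip_force: 0.0
time: 20.43
ee_pos: [0.5652, 0.039, 0.0706]
tcp_rot: [0.726, 0.687, 0.002, 0.001]
ft_force: [0.5, 0.2, 0.3]
finger_gap: 0.006
grip_force: 0.1
```

```bash
python3 -m crank '[0,0,1,0,0,0,0,0,1,0,0,0,0,0,0,0,0,0]'; python3 -m crank '[0,0,1,0,0,0,0,0,0,0,0,0]';python3 -m crank '[0,0,0.7,0,0,0,0,0,0,0,0,0]'
```

```text
time: 20.68
ee_pos: [0.5653, 0.039, 0.0686]
tcp_rot: [0.726, 0.687, 0.002, 0.001]
ft_force: [0.1, -0.1, 1.2]
finger_gap: 0.004
grip_force: 0.2
time: 20.85
ee_pos: [0.5653, 0.0391, 0.0677]
tcp_rot: [0.726, 0.687, 0.002, 0.001]
ft_force: [-0.1, 0.1, 1.2]
finger_gap: 0.007
grip_force: 0.6
time: 21.02
ee_pos: [0.5653, 0.039, 0.0674]
tcp_rot: [0.726, 0.687, 0.002, 0.001]
ft_force: [-3.2, 0.5, 8.3]
finger_gap: 0.004
grip_force: 4.1
```

The prong gave way under about 1 N over several mm and then met the plate firmly at 8 N, so this strap rocks. I'll hold briefly, then lift off.

```bash
python3 -m crank '[0,0,0.2,0,0,0,0,0,0,0,0,0,0,0,0,0,0,0,0,0,0,0,0,0]'
python3 -m crank '[0,0,-3,0,0,0,0,0,-8,0,0,0,0,0,-20,0,0,0,-20,0,-35,0,0,0,-35,0,-35,0,0,0,-35,0,-25,0,0,0,-35,-10,0,0,0,0,-35,-10,0,0,0,0,0,0,0,0,0,0]' 0 30
python3 det2.py w5.png
python3 - <<'E'
from h import *
go(at(PLATE,[.024,.002,.045]),down(PLATE[1]))
E
```

```text
time: 21.35
ee_pos: [0.5654, 0.039, 0.0674]
tcp_rot: [0.726, 0.687, 0.002, 0.001]
ft_force: [-4.4, -0.1, 11.6]
finger_gap: 0.004
grip_force: 5.6
time: 22.1
ee_pos: [0.5349, -0.1172, 0.1874]
tcp_rot: [0.727, 0.686, 0.002, 0.002]
ft_force: [-0.2, 1.2, -0.5]
finger_gap: 0.631
grip_force: 0.0
[363. 112.] 7065 plate xy [23.5  1.4] [119.2  43.7] ang -0.0 z fit x,y,xy,1 [ 1.26  1.34  2.12 10.47]
[242. 117.] 6969 plate xy [-77.4  -1. ] [119.2  44.1] ang -0.2 z fit x,y,xy,1 [-0.09 -0.02  0.02  8.68]
22.15 [ 0.53551958 -0.11541006  0.1870969 ]
target [ 0.5801 -0.0154  0.085 ] t 22.15 ee [ 0.5355 -0.1154  0.1871]
 shift first (tool now, mm): [102.4  38.  102.4]  turn deg: [ 0.33 -0.05 -0.07]  shift if turned first: [102.4  38.7 102.1]
```

```bash
python3 -m crank '[20,9,0,0.3,0,0,34,10,5,0,0,0,34,10,20,0,0,0,14,9,25,0,0,0,0,0,25,0,0,0,0,0,25,0,0,0,0,0,0,0,0,0]' 0
python3 - <<'E'
from h import *
go(at(PLATE,[.0235,.0015,.0245]),down(PLATE[1]))
E
```

```text
time: 22.73
ee_pos: [0.5775, -0.0119, 0.0826]
tcp_rot: [0.726, 0.688, -0.002, -0.003]
ft_force: [-2.3, -0.2, -1.2]
finger_gap: 1.0
grip_force: 0.0
target [ 0.5795 -0.0159  0.0645] t 22.7333 ee [ 0.5775 -0.0119  0.0826]
 shift first (tool now, mm): [-3.9  2.4 18.1]  turn deg: [-0.35 -0.07  0.21]  shift if turned first: [-3.9  2.3 18.1]
```

```bash
python3 -m crank '[-3.5,1.5,5,-0.3,0,0,0,0,5,0,0,0,0,0,4,0,0,0,0,0,2,0,0,0,0,0,0,0,0,0,0,0,0,0,0,0]'
python3 -m crank '[0,0,0,0,0,0,0,0,0,0,0,0,0,0,0,0,0,0,0,0,0,0,0,0]'
```

```text
time: 23.23
ee_pos: [0.5814, -0.0169, 0.071]
tcp_rot: [0.726, 0.687, 0.002, 0.002]
ft_force: [-0.0, 0.5, -0.2]
finger_gap: 0.998
grip_force: 0.0
time: 23.57
ee_pos: [0.5812, -0.0168, 0.0706]
tcp_rot: [0.726, 0.687, 0.002, 0.001]
ft_force: [-0.1, -0.5, -0.4]
finger_gap: 1.0
grip_force: 0.0
```

```bash
python3 -m crank '[0,-1.5,2,0,0,0,0,0,2,0,0,0,0,0,2,0,0,0,0,0,0,0,0,0]'
python3 -m crank '[0,0,0,0,0,0,0,0,0,0,0,0,0,0,0,0,0,0,0,0,0,0,0,0,0,0,0,0,0,0,0,0,0,0,0,0,0,0,0,0,0,0,0,0,0,0,0,0,0,0,0,0,0,0,0,0,0,0,0,0,0,0,0,0,0,0]' 255 30
```

```text
time: 23.9
ee_pos: [0.5794, -0.0167, 0.064]
tcp_rot: [0.726, 0.687, 0.002, 0.001]
ft_force: [0.6, -0.2, 0.2]
finger_gap: 0.999
grip_force: 0.0
time: 24.82
ee_pos: [0.5799, -0.0167, 0.0646]
tcp_rot: [0.726, 0.687, 0.002, 0.002]
ft_force: [1.1, 0.1, 0.4]
finger_gap: 0.48
grip_force: 30.0
```

```bash
python3 -m crank '[0,0,-8,0,0,0,0,0,-15,0,0,0,0,0,-25,0,0,0,0,0,-30,0,0,0,0,0,-30,0,0,0,0,0,0,0,0,0]'
python3 - <<'E'
from h import *
print(env.get_state()['ft_force']); go(at(TRAY,[0,0,.1]),down(TRAY[1]))
E
```

```text
time: 25.32
ee_pos: [0.5815, -0.0169, 0.1781]
tcp_rot: [0.726, 0.687, 0.004, 0.004]
ft_force: [2.2, -0.1, -2.0]
finger_gap: 0.481
grip_force: 29.9
[ 2.1606222  -0.14877078 -1.97134531]
target [ 0.497 -0.292  0.1  ] t 25.3167 ee [ 0.5815 -0.0169  0.1781]
 shift first (tool now, mm): [-279.4  -70.1   77. ]  turn deg: [ 0.67 -0.01 -8.47]  shift if turned first: [-266.1 -109.6   78.1]
```

```bash
python3 -m crank '[-31,-7.8,0,0,0,0,-31,-7.8,0,0,0,0,-31,-7.8,0,0,0,0,-31,-7.8,0,0,0,0,-31,-7.8,0,0,0,0,-31,-7.8,0,0,0,0,-31,-7.8,0,0,0,0,-31,-7.8,0,0,0,0,-31,-7.8,0,0,0,0,0,0,20,0.3,0,-4.2,0,0,25,0.3,0,-4.2,0,0,0,0,0,0]'
python3 - <<'E'
from h import *
print(env.get_state()['ft_force']); go(at(TRAY,[0,0,.040]),down(TRAY[1]))
im,d,W=snap('scene');cv2.imwrite('pics/s6.png',cv2.resize(im[180:320,60:260],None,fx=3.5,fy=3.5,interpolation=2))
E
```

```text
time: 26.32
ee_pos: [0.491, -0.2904, 0.1226]
tcp_rot: [0.673, 0.739, -0.002, -0.005]
ft_force: [-1.6, 1.5, -4.4]
finger_gap: 0.477
grip_force: 29.9
[-1.57498037  1.49048794 -4.42900455]
target [ 0.497 -0.292  0.04 ] t 26.3167 ee [ 0.491  -0.2904  0.1226]
 shift first (tool now, mm): [-2.6  6.7 82.6]  turn deg: [-0.6  -0.3   0.06]  shift if turned first: [-2.1  5.8 82.6]
```

View pics/s6.png

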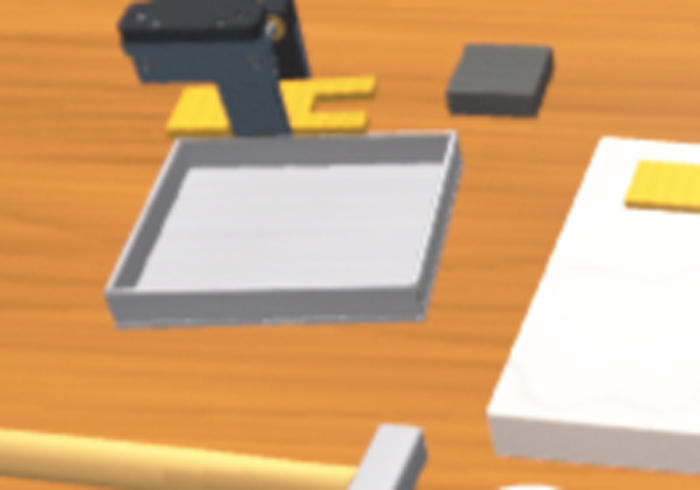

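The strap is held level. It only appears behind the tray by parallax, since it is about 0.1 m up. I'll lower it.

```bash
python3 -m crank '[-2,5,20,-0.5,-0.3,0,0,0,25,0,0,0,0,0,20,0,0,0,0,0,10,0,0,0,0,0,5,0,0,0,0,0,0,0,0,0,0,0,0,0,0,0]'
python3 - <<'E'
from h import *
go(at(TRAY,[0,0,.031]),down(TRAY[1]))
E
```

```text
time: 26.95
ee_pos: [0.4996, -0.2934, 0.0478]
tcp_rot: [0.674, 0.738, 0.0, 0.003]
ft_force: [-0.8, -0.5, -3.8]
finger_gap: 0.472
grip_force: 29.9
target [ 0.497 -0.292  0.031] t 26.95 ee [ 0.4996 -0.2934  0.0478]
 shift first (tool now, mm): [ 1.7 -2.5 16.8]  turn deg: [ 0.24  0.27 -0.1 ]  shift if turned first: [ 1.6 -2.5 16.8]
```

```bash
python3 -m crank '[0,-2,5,0,0,0,0,0,4,0,0,0,0,0,3,0,0,0,0,0,1,0,0,0,0,0,0,0,0,0]';python3 -m crank '[0,0,1,0,0,0,0,0,1,0,0,0,0,0,0,0,0,0]';python3 -m crank '[0,0,1,0,0,0,0,0,0,0,0,0]'
```

```text
time: 27.37
ee_pos: [0.4969, -0.2934, 0.0335]
tcp_rot: [0.674, 0.739, -0.0, 0.002]
ft_force: [0.2, -0.6, -3.7]
finger_gap: 0.481
grip_force: 29.9
time: 27.62
ee_pos: [0.497, -0.2934, 0.0317]
tcp_rot: [0.674, 0.739, -0.0, 0.003]
ft_force: [-1.2, -0.5, -4.3]
finger_gap: 0.476
grip_force: 29.9
time: 27.78
ee_pos: [0.4971, -0.2935, 0.0307]
tcp_rot: [0.674, 0.739, -0.0, 0.003]
ft_force: [-1.1, 0.1, -4.7]
finger_gap: 0.476
grip_force: 29.9
```

```bash
python3 -m crank '[0,0,1,0,0,0,0,0,0,0,0,0]';python3 -m crank '[0,0,1,0,0,0,0,0,0,0,0,0]'
```

```text
time: 27.95
ee_pos: [0.497, -0.2934, 0.0296]
tcp_rot: [0.674, 0.739, -0.0, 0.003]
ft_force: [-0.3, -0.2, -4.0]
finger_gap: 0.477
grip_force: 29.9
time: 28.12
ee_pos: [0.4971, -0.2935, 0.0287]
tcp_rot: [0.674, 0.739, -0.0, 0.003]
ft_force: [-0.7, 0.6, -1.5]
finger_gap: 0.478
grip_force: 29.9
```

Contact. I'll release, lift and check.

```bash
python3 -m crank '[0,0,0,0,0,0,0,0,0,0,0,0,0,0,0,0,0,0,0,0,0,0,0,0,0,0,0,0,0,0,0,0,0,0,0,0,0,0,0,0,0,0]' 0
python3 -m crank '[0,0,-10,0,0,0,0,0,-25,0,0,0,0,0,-35,0,0,0,0,0,-40,0,0,0,-25,0,-30,0,0,0,-30,0,-20,0,0,0,-35,0,0,0,0,0,-35,0,0,0,0,0,-35,0,0,0,0,0,0,0,0,0,0,0]'
python3 - <<'E'
from h import *
for n in ['scene','side','wrist']:
    im,d,W=snap(n); hsv=cv2.cvtColor(im,cv2.COLOR_BGR2HSV)
    cv2.imwrite(f'pics/f_{n}.png',im)
    for nm,F,z0 in [('tray',TRAY,.012),('plate',PLATE,.008)]:
        L=(W-F[0])@Z(F[1]).as_matrix()
        m=(hsv[...,0]>18)&(hsv[...,0]<34)&(hsv[...,1]>150)&(abs(L[...,2]-z0)<.014)&(abs(L[...,0])<.1)&(abs(L[...,1])<.1)
        q=L[m]*1000
        if len(q)<50: continue
        B=np.c_[q[:,:2],np.ones(len(q))]; s=np.linalg.lstsq(B,q[:,2],rcond=None)[0]
        print(n,nm,len(q),[np.round(v,1) for v in cv2.minAreaRect(q[:,:2].astype(np.float32))],'z',q[:,2].mean().round(1),'lean rad',np.hypot(*s[:2]).round(3))
    for nm,c,lo,hi in [('weight',(.660,.041),.074,.086),('pot',(.713,.284),.074,.09),('jar',(.79,.148),.068,.083),('tin',(.806,-.065),.078,.09)]:
        m=(np.hypot(W[...,0]-c[0],W[...,1]-c[1])<.05)&(W[...,2]>lo)&(W[...,2]<hi)
        if m.sum()>60: print('  ',n,nm,W[m].mean(0).round(3))
print(env.get_state())
E
```

```text
time: 28.7
ee_pos: [0.4971, -0.2934, 0.0288]
tcp_rot: [0.674, 0.739, -0.0, 0.003]
ft_force: [0.2, -1.3, 0.2]
finger_gap: 0.954
grip_force: 0.0
time: 29.53
ee_pos: [0.5114, -0.4573, 0.1909]
tcp_rot: [0.675, 0.738, -0.0, 0.004]
ft_force: [-1.0, 0.1, 0.3]
finger_gap: 1.003
grip_force: 0.0
scene tray 625 [array([1.7, 0.6]), array([118.2,  45.5]), np.float64(89.5)] z 13.6 lean rad 0.086
scene plate 545 [array([-75. ,  -0.6]), array([ 44.3, 116.3]), np.float64(1.0)] z 8.4 lean rad 0.013
   scene weight [0.663 0.042 0.08 ]
   scene pot [0.715 0.283 0.081]
   scene jar [0.792 0.148 0.075]
   scene tin [ 0.806 -0.066  0.084]
side tray 212 [array([-0.2, -0.7]), array([119. ,  41.7]), np.float64(89.5)] z 12.0 lean rad 0.056
side plate 338 [array([-77.7,   2.2]), array([126.2,  41.3]), np.float64(89.6)] z 6.8 lean rad 0.006
   side weight [0.661 0.047 0.078]
   side pot [0.712 0.288 0.079]
   side jar [0.788 0.153 0.073]
   side tin [ 0.805 -0.063  0.082]
wrist tray 5261 [array([ -1.1, -11.7]), array([97.7, 42.9]), np.float64(89.7)] z 14.2 lean rad 0.056
{'time': 29.6833, 'joint_positions': array([-7.58619732e-01,  3.99477198e-01,  1.79477402e+00,  3.79118789e-05,
        9.42522652e-01, -8.49274525e-01]), 'qd': array([ 0.01686267, -0.0097538 ,  0.01947564,  0.00214163, -0.00378348,
        0.0002564 ]), 'joint_efforts': array([-1.85390308e+00, -7.47110009e+01, -4.24423885e+01, -2.71735084e-02,
        2.52130476e-02, -5.21362480e-02]), 'ee_pos': array([ 0.51068962, -0.45193212,  0.18957898]), 'tcp_rot': array([ 6.74346411e-01,  7.38411208e-01, -2.93287912e-05,  2.40926024e-03]), 'ft_force': array([-0.36379666,  0.13484733,  0.1073838 ]), 'wrist_torque': array([ 0.02452855, -0.14120332,  0.02073427]), 'grip_force': 0.0, 'finger_gap': 1.0051977297342303}
```

View pics/f_scene.png

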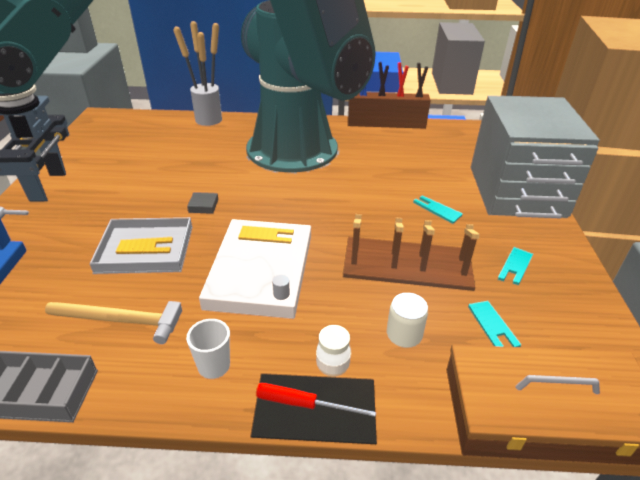

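The twisted strap lies in the tray at (145,245), the sound one lies flat on the plate at (266,235), and nothing else has moved.

```bash
python3 -m crank '[0,0,0,0,0,0,0,0,0,0,0,0,0,0,0,0,0,0]' && python3 -c "
from rig import env; print(env.finish_job())"
```

```text
time: 29.93
ee_pos: [0.5112, -0.4513, 0.1896]
tcp_rot: [0.674, 0.739, -0.0, 0.003]
ft_force: [-0.0, 0.1, 0.1]
finger_gap: 0.997
grip_force: 0.0
the job is handed in; nothing more can be done
None
```

Job handed in at about 30 s of robot time, verdict not shown: the twisted strap rocked down to the plate under the fingertips and now lies in the scrap tray, the sound strap lies flat on the granite (I picked out the twisted one from the depth images and pressed only its corner), and the weight, tin, jar, pot and hammer are where they were.

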